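# Load the front pad in the caliper window

## Robot

A 6-joint arm with a two-finger parallel gripper is mounted at the origin on the work surface. World frame = base frame: x ahead of the robot, y to its left, z up, the work surface at z = 0. Lengths are in mm, angles in rad, forces in N, time in s.
With the tool pointing down it reaches from about 350 to 800 mm from the base axis. Payload 7.3 kg.
Tool frame: the origin (TCP) lies between the finger pads; the fingertips stand 19 mm ahead of it and the grasp point (between the pads) is the TCP; z points along the fingers, y is the direction in which the jaws open and shut (so a half turn about z gives the same grasp; the last joint's range is limited). The gripper opens to 85 mm and grips with 20 to 120 N. Pads are 22 mm wide; open, the fingers measure 114 mm over their backs; the gripper's body (76 mm by 85 mm) begins 54 mm behind the grasp point. The pads swing forward as they close: fully open they stand 13 mm farther back than shut.
Start: joints at [0.981, 0.342, 1.524, -0, 1.275, -0.146], TCP at [225.41, 474.168, 226.622] pointing down, gripper open.
Joint ranges: [-2.53, 2.53], [-0.77, 2.02], [0.04, 2.7], [-1, 4.14], [0.28, 2.66], [-3.11, 3.11]. Speed limits (rad/s): [2.57, 2.57, 3.14, 3.14, 3.14, 3.14].

## Interface

Orientations are given as a unit quaternion [w, x, y, z].
In Python, from workcell import * gives the robot as it stands.
- The arm moves only by the shell command python3 -m handwheel 'ROWS' [FORCE]. ROWS is JSON, a list of rows, each a list of 7 numbers: the turn, a rotation vector about the tool's x, y, z in rad, then the shift along the tool's x, y, z in cm, then the finger opening in cm, from 0 to 8.54. In form: [[rx, ry, rz, dx, dy, dz, grip], ...]. A call has 1 to 20 rows; each row is the pose to reach, as a shift and turn from the pose commanded when the call began, along the tool's axes at that moment; what a row does not reach only later rows make up. A row lasts 1/12 s, in which the tool goes at most 41.7 mm and 7.16 degrees, less where a joint would pass 70% of its speed; a pose out of reach is approached as far as the arm can. A call with a gripper value outside its range is refused whole. The fingers move at their own pace and stop on an object; FORCE is the grip in N (left out, the last holds). Time passes only in rows, so rows that repeat a pose let the fingers close. It gives the time, the measured TCP pose, the force and the opening at its end, in the units of the state.
- observe(): the state, without advancing time (a new reading comes with each control period).
- capture(name): name is "scene" or "top" or "wrist"; returns a dict with "img" (400x640x3 uint8, red, green, blue), "mtx" (3x3 intrinsics, pixels), "k1" (the pictures are not rectified: a ray, as slopes to the right and down, at radius r is drawn at 1 + k1 r^2 times it, then the intrinsics apply), "R" (3x3) and "t" (3): a world point X has camera coordinates R X + t; the wrist camera has in their place "hand_eye" (4x4, takes a point from camera to tool coordinates, whose origin is the TCP and whose axes are the flange's). Camera axes: x right, y down, z forward; pixel columns grow to the right and rows downward; lengths in mm; the calibration is good to about 2 mm. A picture is of the moment at which its call begins: read the wrist's pose just before it. There is no depth.
- sign_off(): hands the job in, once; it reports no verdict.
The state is a dict: "clock": time; "joint_positions": joint angles; "joint_vel": joint speeds; "joint_torque": joint torques, N m; "eef_pos": TCP position; "eef_rot": TCP orientation; "contact_force": force on the tool from outside, world axes, zero at the start; "ft_torque": the same for the moment, N m; "width": opening from 0.0 (shut) to 1.0 (fully open).
Only numpy, scipy, OpenCV 4.12 (cv2) and the standard library are available. Lean on these libraries where they do the work, as an engineer would, in place of code of your own. Each camera call takes 0.05 s, during which the arm holds its last target. There are 200 camera calls.

## Task

Clear the surfacing machine's catch tray: put the smaller brake pad into the tote and let go of it there, then take the larger pad by its tab and slide it straight down into the empty window of the brake caliper, lining towards the steel plate in the middle, until its shoulders are flush with the caliper's top, like the pad already fitted opposite. The retaining pins are not in yet and nothing else carries the pad, so finish while still gripping it, keeping it still and flush in the window. Leave the other things on the table where they are.

Things in the scene. Friction and masses are not known exactly. Their poses are not given: they have to be found in the camera images.
- tray: fixed steel catch tray, 120 x 270 x 18 mm, 4 mm floor; origin at the centre of its underside, z up, long side along its y. Two ribs 30 mm apart, 14 mm high above the table, run along y; both pads stand on edge between them, one in each half of the tray (which half varies).
- front_pad: larger brake pad, loose, 0.3 to 0.5 kg, standing on edge. Origin: centre of its underside; z up, y along its width, x through its 18 mm thickness: black lining on -x (x -9 to +1, 74 mm wide, 44 mm high), steel plate on +x (x +1 to +9, 80 mm wide, 50 mm high). The plate's upper edges, z = 50 mm, are the shoulders; a grip tab rises from its middle.
- front_pad_shoulder (a point): point on the front pad, mid-thickness and mid-width, at the height of its shoulders (x 0, y 0, z 50 mm in the pad's frame)
- front_pad_lining (a point): middle of the front pad's lining face (x -9, y 0, z 22 mm in the pad's frame)
- front_pad_tab (a point): middle of the top of the front pad's grip tab (x +5, y 0, z 90 mm in the pad's frame). The tab is flat steel, 8 mm thick (x +1 to +9), 36 mm wide (y), from z = 50 to 90 mm: grip it across x, from above.
- rear_pad: smaller brake pad, loose, 0.17 to 0.28 kg, same form and axes as the larger: 16 mm thick (lining x -8 to 0, plate x 0 to +8), 56 mm wide, shoulders at z = 38 mm, grip tab from z = 38 to 74 mm. Origin at the centre of its underside.
- rear_pad_tab (a point): middle of the top of the rear pad's grip tab (x +4, y 0, z 74 mm in the pad's frame). The tab is 8 mm thick (x 0 to +8) and 28 mm wide (y).
- tote: fixed grey open plastic tote, 160 (x) x 130 (y) x 55 mm high, walls and floor 4 mm; origin at the centre of its underside, z up. A small piston (34 mm across, 28 mm high) already stands in it at about x -50, y +30 mm; the x > 0 half is free.
- caliper: fixed aluminium brake caliper on a stand, 130 (x) x 150 (y) mm, top 90 mm above the table. Origin: centre of the stand's underside, z up. A steel plate (x -14 to +14 mm, in place of the disc) stands in its middle. On its -x side a front pad is already fitted, lining to the plate, shoulders flush with the caliper's top, tab standing 40 mm above it. On its +x side is the empty window.
- window (a point): centre of the empty window's mouth, level with the caliper's top (x +24, y 0, z 90 mm in the caliper's frame; same axes). Window 20 mm (x) by 82 mm (y), 2 mm more than the pad each way, 45 degree bevels over the top 5 mm, then straight; open below to the base plate at 12 mm: a pad let go falls 28 mm too deep. The pad's x axis must point as the caliper's x axis.
- spray_can: grey spray can, 60 mm across, 170 mm tall; not part of the job. Origin: centre of its underside, which stands on the table.
- wrench: steel wrench lying flat near the robot; not part of the job. Origin: at the table, in the middle of the tool.
- screwdriver: screwdriver lying flat; not part of the job. Origin: at the table, in the middle of the tool.
- wheel_nut: steel ring-shaped wheel nut, 60 mm across, 25 mm high; not part of the job. Origin: centre of its underside, which stands on the table.
- grease_jar: white jar with black cap, 60 mm across, 60 mm high; not part of the job. Origin: centre of its underside, which stands on the table.
- bearing: steel bearing ring, 70 mm across, 18 mm high; not part of the job. Origin: centre of its underside, which stands on the table.

How it is judged:
By the outcome, as a careful person would: the job done as asked, in the order asked, and still so for the second after the job is handed in, while the arm keeps its last pose, push and grip.
It also fails if it takes over 64 s, if anything falls off the work surface, if the arm or the gripper's body presses on something with over 40 N, if the wrist force passes 120 N, or if a joint passes its speed limit or range.

## Working session

There is one attempt and no reset: what is moved stays moved. The work goes in short steps, Python scripts to look and compute and a shell command to move; the robot and the scene stay as the last step left them, time stands still between calls to the robot, and variables do not carry over. Pictures are saved under pics/ and viewed, on a budget of 10 in all, crops included, one or two more only if the job needs it, and the job is handed in when it is done.

```bash
mkdir -p pics; cat > h.py <<'E'
from workcell import *
import numpy as np, cv2
from scipy.spatial.transform import Rotation as Ro
def snap(n,name):
    s=observe(); c=capture(n); c['s']=s
    cv2.imwrite(f'pics/{name}.png',c['img'][:,:,::-1]); 
    np.save(f'pics/{name}.npy',c,allow_pickle=True); return c
def load(name): return np.load(f'pics/{name}.npy',allow_pickle=True).item()
def tool(s):
    q=s['eef_rot']; return Ro.from_quat([q[1],q[2],q[3],q[0]]).as_matrix(),np.array(s['eef_pos'])
def Rt(c):
    if 'R' in c: return np.array(c['R']),np.array(c['t'])
    R,p=tool(c['s']); H=np.array(c['hand_eye']); Rc=R@H[:3,:3]; pc=R@H[:3,3]+p
    return Rc.T,-Rc.T@pc
def pix(c,uv,z):
    """world points at height z"""
    R,t=Rt(c); uv=np.array(uv,float).reshape(-1,1,2)
    n=cv2.undistortPoints(uv,np.array(c['mtx']),np.array([c['k1'],0,0,0.]),criteria=None) if False else cv2.undistortPoints(uv,np.array(c['mtx']),np.array([c['k1'],0,0,0.]))
    d=np.c_[n[:,0],np.ones(len(uv))]@R; o=-R.T@t
    return o+d*((np.broadcast_to(z,len(uv))-o[2])/d[:,2])[:,None]
def proj(c,X):
    R,t=Rt(c); return cv2.projectPoints(np.array(X,float).reshape(-1,1,3),cv2.Rodrigues(R)[0],t,np.array(c['mtx'],float),np.array([c['k1'],0,0,0.]))[0][:,0]
def goal(p,yaw_y):
    """tool-down pose, jaw axis (tool y) at yaw_y rad in world; prints row from the current pose"""
    s=observe();R,P=tool(s); y=np.array([np.cos(yaw_y),np.sin(yaw_y),0]); z=np.array([0,0,-1.]); 
    if y@R[:,1]<0: y=-y
    G=np.c_[np.cross(y,z),y,z]; rv=Ro.from_matrix(R.T@G).as_rotvec(); d=R.T@(np.array(p)-P)/10
    print('row',rv.round(3),d.round(2),'clock',s['clock'])
E
python3 - <<'E'
from h import *
a=snap('top','top0');b=snap('scene','sc0')
cv2.imwrite('pics/t0.png',cv2.resize(a['img'][:,:,::-1],(800,500),interpolation=cv2.INTER_CUBIC))
cv2.imwrite('pics/s0.png',cv2.resize(b['img'][:,:,::-1],(800,500),interpolation=cv2.INTER_CUBIC))
s=observe();print({k:np.round(v,3) for k,v in s.items()})
for c in(a,b):print(np.round(c['t'],1),np.round(c['R'],2),c['k1'],(-np.array(c['R']).T@c['t']).round(0))
E
```

```text
{'clock': np.float64(0.1), 'joint_positions': array([ 0.981,  0.343,  1.525,  0.   ,  1.275, -0.146]), 'joint_vel': array([ 0.001, -0.001, -0.004,  0.001,  0.002,  0.002]), 'joint_torque': array([ 3.0000e-03, -4.3445e+01, -2.4649e+01,  0.0000e+00,  5.0000e-03,
        0.0000e+00]), 'eef_pos': array([225.196, 473.845, 225.996]), 'eef_rot': array([-0.   ,  0.22 ,  0.975, -0.001]), 'contact_force': array([-0.179, -0.289,  0.264]), 'ft_torque': array([ 0.019, -0.046,  0.027]), 'width': np.float64(1.0)}
[ 23.  583.2 881.8] [[-0.01 -1.    0.03]
 [-0.98  0.01 -0.19]
 [ 0.19 -0.03 -0.98]] -0.06696960354398276 [410.  47. 974.]
[ 281.5 -282.6 1290.4] [[-0.51  0.86 -0.  ]
 [ 0.58  0.34 -0.74]
 [-0.64 -0.38 -0.67]] -0.0005146115237865075 [1127.  346.  659.]
```

View pics/t0.png

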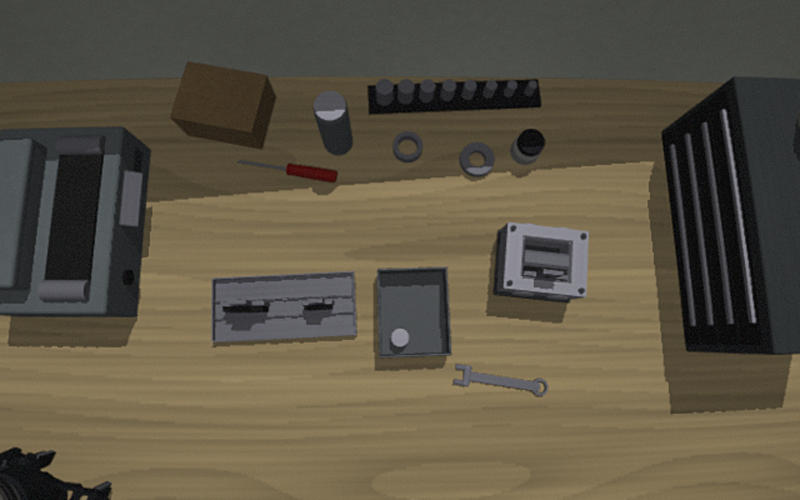

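View pics/s0.png

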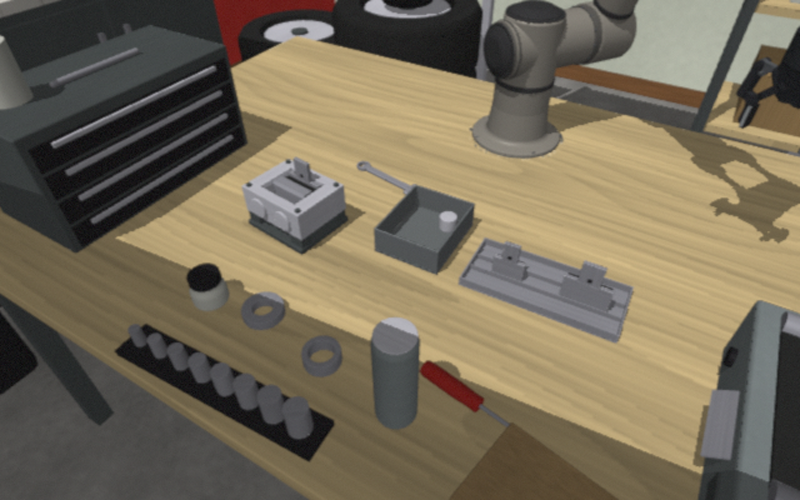

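The top view shows the front pad at about (246,308) in the left half of the tray (+y), the rear pad at (318,306), the tote at (414,312) with the piston at its lower left, and the caliper at (543,262). The scene view shows the pads' steel plates facing +x. I'll enlarge the tray and caliper next.

```bash
python3 - <<'E'
from h import *
a=load('top0')['img'][:,:,::-1]
f=lambda y,x:cv2.resize(a[y:y+64,x:x+120],(552,294),interpolation=cv2.INTER_CUBIC)
cv2.imwrite('pics/c0.png',np.vstack([f(214,168),f(176,380)]))
b=load('sc0')['img'][:,:,::-1]
E
```

```text
(no output)
```

View pics/c0.png

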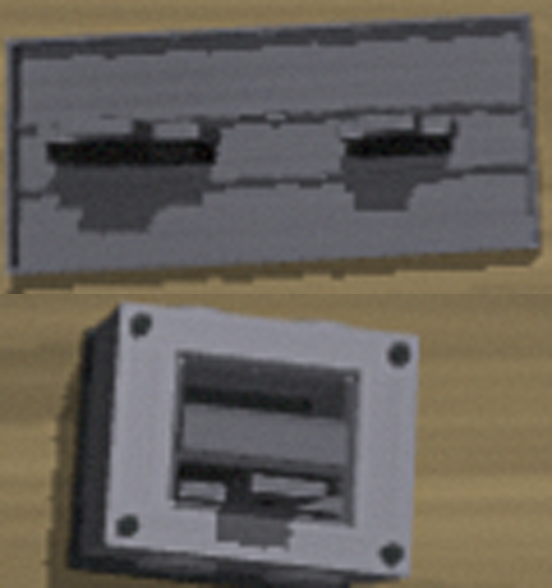

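The upper crop shows the tray rim corners at (8,42), (528,16), (540,248), (10,272), and the black linings at (48–216,150) for the front pad and (346–452,146) for the rear, towards -x. In the lower crop the caliper's top corners are at (120,305), (418,338), (408,578), (106,545). The upper window is empty and the fitted pad is in the lower (-x) one.

```bash
python3 - <<'E'
from h import *
a=load('top0')
k=lambda p,x,y:(np.array(p,float)+.5)/[4.6,4.594]+[x,y]-.5
def rect(P):
    c=P.mean(0)[:2]; ex=P[0]+P[1]-P[2]-P[3]; ey=P[0]+P[3]-P[1]-P[2]
    print(c.round(1),'yaw',np.arctan2(ex[1],ex[0]).round(4),(np.arctan2(ey[1],ey[0])-np.pi/2).round(4),np.hypot(*ex[:2])/2,np.hypot(*ey[:2])/2)
rect(pix(a,k([(8,42),(528,16),(540,248),(10,272)],168,214),18))
rect(pix(a,k([(120,305),(418,338),(408,578),(106,545)],380,176-64),90))
print(pix(a,k([(48,152),(216,152)],168,214),44).round(1)); print(pix(a,k([(346,146),(452,146)],168,214),32).round(1))
t=np.array([(377,268),(448,268),(451,355),(378,355)])*.8
rect(pix(a,t,55))
goal([395,160,330],0)
E
```

```text
[467.4 236.7] yaw 0.0557 0.0403 117.81928758409421 268.0786868238321
[ 541.1 -244. ] yaw -0.116 -0.1193 119.22495723995767 149.45928951440027
[[462.4 342.4  44. ]
 [461.9 258.8  44. ]]
[[465.1 196.3  32. ]
 [464.6 143.1  32. ]]
[454.2  -5.8] yaw 0.0056 -0.0121 156.50853023142514 130.42454492165038
row [-1.000e-03  1.000e-03  1.127e+00] [-28.81 -21.07 -10.38] clock 0.1
```

```bash
python3 -m handwheel '[[0,0,1.08,-20,-20,-8,8.5],[0,0,1.08,-20,-20,-8,8.5],[0,0,1.08,-20,-20,-8,8.5],[0,0,1.08,-20,-20,-8,8.5],[0,0,1.08,-20,-20,-8,8.5],[0,0,1.08,-20,-20,-8,8.5],[0,0,1.08,-20,-20,-8,8.5],[0,0,1.08,-20,-20,-8,8.5],[0,0,1.08,-20,-20,-8,8.5],[0,0,1.08,-20,-20,-8,8.5],[0,0,1.08,-20,-20,-8,8.5],[0,0,1.08,-20,-20,-8,8.5],[0,0,1.08,-20,-20,-8,8.5],[0,0,1.08,-20,-20,-8,8.5],[0,0,1.08,-20,-20,-8,8.5]]' | tail -c 600
python3 - <<'E'
from h import *
c=snap('wrist','w1'); cv2.imwrite('pics/w1b.png',cv2.resize(c['img'][:,:,::-1],(800,500),interpolation=cv2.INTER_CUBIC))
print(np.round(c['hand_eye'],2)); s=observe();print(s['eef_pos'],s['joint_positions'])
R,P=tool(s);print(R.round(3))
E
```

```text
clock: 1.35
eef_pos: [319.9, 208.0, 306.5]
eef_rot: [-0.0, 0.69, 0.724, -0.0]
contact_force: [-0.4, 0.2, 0.2]
width: 0.995
[[  -0.     -0.95   -0.32   82.21]
 [   1.     -0.     -0.     -1.06]
 [   0.     -0.32    0.95 -146.83]
 [   0.      0.      0.      1.  ]]
[319.98843937 207.94438001 306.50806985] [3.74696592e-01 1.19032515e-02 1.71337894e+00 1.36798422e-05
 1.41648851e+00 3.26277461e-01]
[[-0.048  0.999 -0.   ]
 [ 0.999  0.048 -0.   ]
 [-0.    -0.    -1.   ]]
```

View pics/w1b.png

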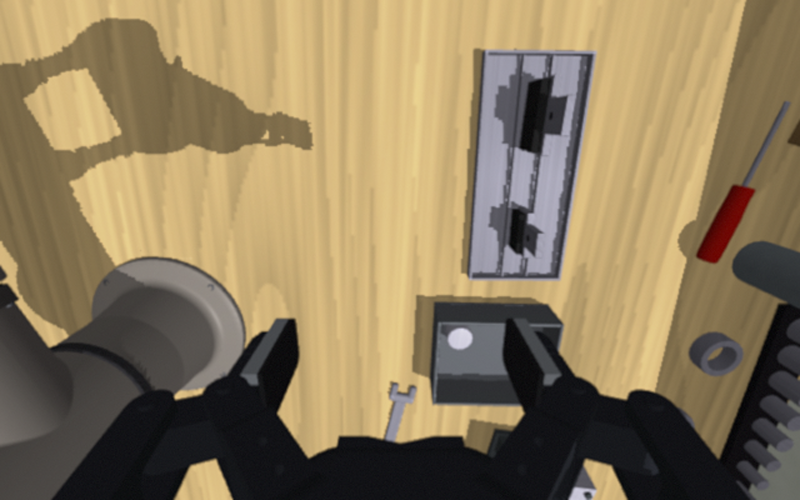

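The wrist view has the tray at (530,165), the front pad at (537,112), the rear pad at (520,230) and the tote at (498,355). I'll drop closer above the rear pad.

```bash
python3 -m handwheel '[[0,0,0,-5.7,14.5,12.6,8.5],[0,0,0,-5.7,14.5,12.6,8.5],[0,0,0,-5.7,14.5,12.6,8.5],[0,0,0,-5.7,14.5,12.6,8.5],[0,0,0,-5.7,14.5,12.6,8.5],[0,0,0,-5.7,14.5,12.6,8.5],[0,0,0,-5.7,14.5,12.6,8.5],[0,0,0,-5.7,14.5,12.6,8.5]]' | tail -c 600
python3 - <<'E'
from h import *
c=snap('wrist','w2'); cv2.imwrite('pics/w2b.png',cv2.resize(c['img'][:,:,::-1],(800,500),interpolation=cv2.INTER_CUBIC))
E
```

```text
clock: 2.07
eef_pos: [467.3, 157.8, 180.9]
eef_rot: [-0.0, 0.69, 0.724, -0.0]
contact_force: [0.2, 0.1, 0.5]
width: 0.995
```

View pics/w2b.png

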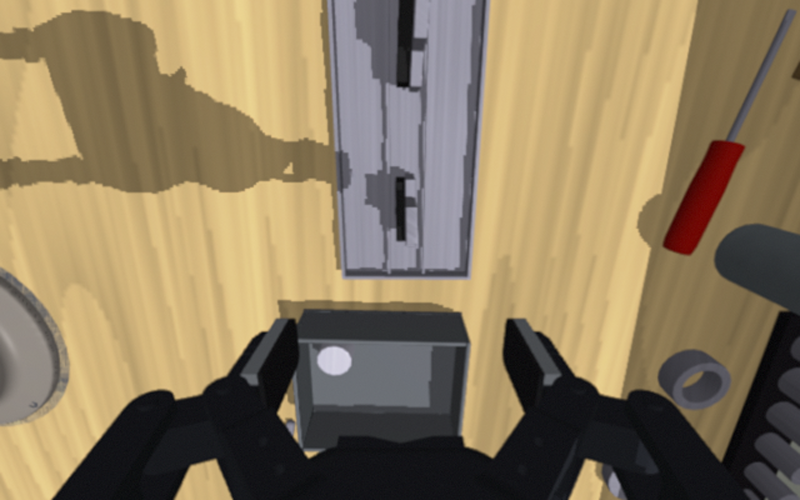

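The rear pad is at (405,210), with the lining edge at x≈400 and the plate and tab to its right. The front pad is partly cut off at (407,40), and the tote is at (385,375). I'll enlarge both pads.

```bash
python3 - <<'E'
from h import *
a=load('w2')['img'][:,:,::-1]
f=lambda x,y:cv2.convertScaleAbs(cv2.resize(a[y:y+80,x:x+56],(392,560),interpolation=cv2.INTER_CUBIC),alpha=1.3)
cv2.imwrite('pics/c2.png',np.hstack([f(300,0),f(300,130)]))
E
```

```text
(no output)
```

View pics/c2.png

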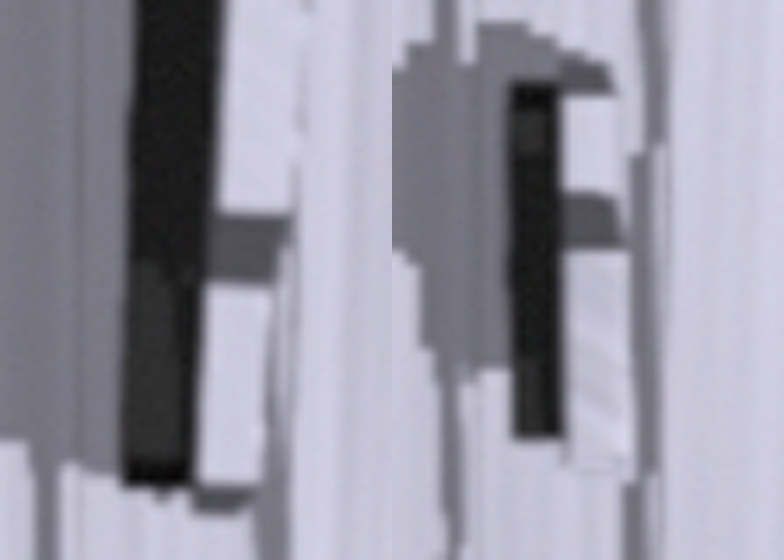

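```bash
python3 - <<'E'
from h import *
c=load('w2')
k=lambda p,o:(np.array(p,float)+.5)/7+o-.5
r=k(np.array([(565,250),(628,250),(568,460),(632,460)])-[392,0],[300,130])
X=pix(c,r,78);print(X.round(1),X.mean(0))
l=pix(c,k(np.array([(511,84),(515,438),(556,90),(561,438)])-[392,0],[300,130]),36);print('rear lining',l.round(1))
print('front lining',pix(c,k([(123,480),(135,20),(195,480),(220,20)],[300,0]),48).round(1))
print('front tab',pix(c,k([(216,212),(292,212)],[300,0]),94).round(1))
t=np.array([(300,340),(468,340),(460,447)])*.8;print('tote',pix(c,t,55).round(1))
s=observe();print(Rt(c)[0].T@-Rt(c)[1])
E
```

```text
[[468.2 184.2  78. ]
 [476.  184.6  78. ]
 [470.  156.6  78. ]
 [478.3 157.   78. ]] [473.10972234 170.58721227  78.        ]
rear lining [[460.2 198.5  36. ]
 [463.1 145.7  36. ]
 [466.7 198.   36. ]
 [470.  146.   36. ]]
front lining [[458.  264.8  48. ]
 [457.3 315.2  48. ]
 [467.1 265.2  48. ]
 [467.4 315.7  48. ]]
front tab [[467.1 286.3  94. ]
 [474.9 286.6  94. ]]
tote [[382.9  56.4  55. ]
 [529.3  63.4  55. ]
 [534.8 -58.8  55. ]]
[462.38835325 239.89000812 327.74802375]
```

```bash
python3 -m handwheel '[[0,0,0,1.3,0.6,0,4],[0,0,0,1.3,0.6,3,4],[0,0,0,1.3,0.6,6,4],[0,0,0,1.3,0.6,8,4],[0,0,0,1.3,0.6,9.5,4],[0,0,0,1.3,0.6,10.5,4],[0,0,0,1.3,0.6,11.2,4],[0,0,0,1.3,0.6,11.5,4],[0,0,0,1.3,0.6,11.5,2.5],[0,0,0,1.3,0.6,11.5,1],[0,0,0,1.3,0.6,11.5,0],[0,0,0,1.3,0.6,11.5,0],[0,0,0,1.3,0.6,11.5,0],[0,0,0,1.3,0.6,11.5,0],[0,0,0,1.3,0.6,11.5,0]]' 60 | tail -c 600
```

```text
clock: 3.37
eef_pos: [474.0, 171.0, 66.7]
eef_rot: [0.001, 0.69, 0.723, 0.001]
contact_force: [0.5, 0.5, 6.2]
width: 0.061
```

```bash
python3 -m handwheel '[[0,0,0,0,0,-0.5,0],[0,0,0,0,0,-1.5,0],[0,0,0,0,0,-3,0],[0,0,0,0,0,-5,0],[0,0,0,0,0,-7.5,0],[0,0,0,0,0,-10,0],[0,0,0,0,0,-10,0],[0,0,0,0,0,-10,0]]' | tail -c 600
python3 - <<'E'
from h import *
c=snap('wrist','w3');b=snap('scene','sc3')
o=np.zeros((500,800,3),np.uint8);o[:,:400]=cv2.resize(c['img'][100:400,200:440],(400,500));o[:,400:]=cv2.resize(b['img'][100:300,320:480],(400,500))
cv2.imwrite('pics/c3.png',o[:,:,::-1])
E
```

```text
clock: 4.03
eef_pos: [473.6, 170.9, 167.2]
eef_rot: [0.001, 0.69, 0.724, 0.001]
contact_force: [0.0, 0.1, -2.5]
width: 0.064
```

View pics/c3.png

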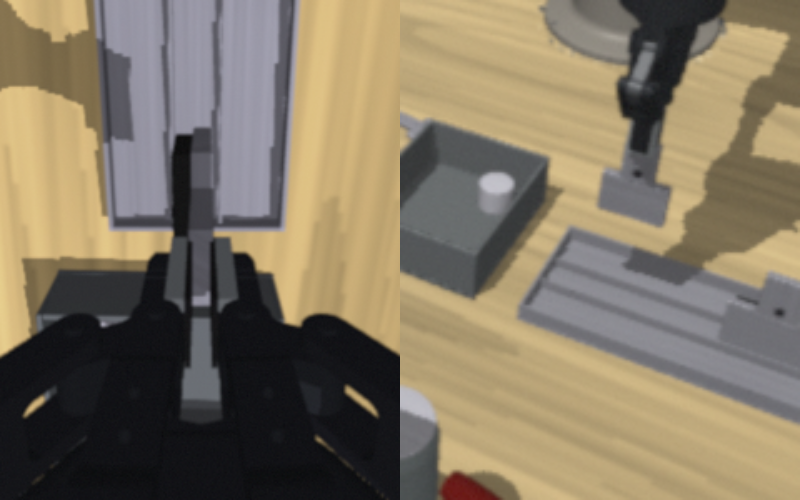

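The rear pad is held by its tab (left crop: tab between the fingers at (200,270)) and hangs clear of the tray. Next is the tote.

```bash
python3 -m handwheel '[[0,0,0,-3,0.2,0,0],[0,0,0,-6.5,0.4,0,0],[0,0,0,-10,0.8,0,0],[0,0,0,-13.5,0.8,0,0],[0,0,0,-16,0.8,0,0],[0,0,0,-17.5,0.8,0,0],[0,0,0,-17.5,0.8,0,0],[0,0,0,-17.5,0.8,2.5,0],[0,0,0,-17.5,0.8,5,0],[0,0,0,-17.5,0.8,7,0],[0,0,0,-17.5,0.8,8.5,0],[0,0,0,-17.5,0.8,9.3,0],[0,0,0,-17.5,0.8,9.7,0],[0,0,0,-17.5,0.8,9.9,0],[0,0,0,-17.5,0.8,9.9,0],[0,0,0,-17.5,0.8,9.9,0]]' | tail -c 600
```

```text
clock: 5.47
eef_pos: [489.7, -3.4, 67.1]
eef_rot: [0.0, 0.69, 0.724, 0.0]
contact_force: [0.7, 0.3, -1.4]
width: 0.065
```

```bash
python3 -m handwheel '[[0,0,0,0,0,0,1.2],[0,0,0,0,0,0,1.8],[0,0,0,0,0,0,2.5],[0,0,0,0,0,0,2.5],[0,0,0,0,0,0,2.5],[0,0,0,0,0,0,2.5],[0,0,0,0,0,-1,2.5],[0,0,0,0,0,-3,2.5],[0,0,0,0,0,-6,2.5],[0,0,0,0,0,-10,2.5],[0,0,0,0,0,-10,2.5],[0,0,0,0,0,-10,2.5]]' | tail -c 600; python3 -m handwheel '[[0,0,0,4,0,0,4],[0,0,0,8,0,0,4],[0,0,0,12,0,0,4],[0,0,0,16,0,0,4],[0,0,0,20,-0.5,0,4],[0,0,0,24,-0.5,0,4],[0,0,0,27.5,-0.5,0,4],[0,0,0,27.5,-0.5,0,4],[0,0,0,27.5,-0.5,0,4],[0,0,0,27.5,-0.5,0,4]]'
python3 - <<'E'
from h import *
c=snap('wrist','w4');b=snap('scene','sc4')
a=cv2.resize(c['img'],(1280,800),interpolation=cv2.INTER_CUBIC)
o=np.zeros((500,800,3),np.uint8);o[:,:400]=cv2.resize(c['img'][90:215,270:370],(400,500),interpolation=cv2.INTER_CUBIC);o[:,400:]=cv2.resize(b['img'][130:230,290:390],(400,400)) .repeat(1,0) if 0 else cv2.resize(b['img'][130:255,290:390],(400,500),interpolation=cv2.INTER_CUBIC)
cv2.imwrite('pics/c4.png',o[:,:,::-1])
E
```

```text
clock: 6.47
eef_pos: [490.6, -3.8, 168.7]
eef_rot: [0.002, 0.69, 0.724, 0.002]
contact_force: [0.3, -0.0, 1.1]
width: 0.294
clock: 7.3
eef_pos: [470.6, 270.4, 165.3]
eef_rot: [-0.0, 0.69, 0.724, -0.001]
contact_force: [-0.4, -0.0, -0.0]
width: 0.47
```

View pics/c4.png

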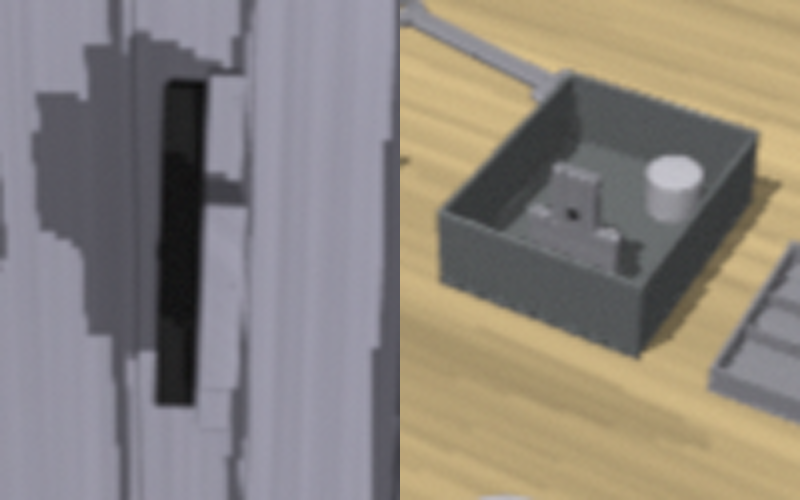

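Right: the rear pad stands in the free half of the tote at (575,215), with the piston undisturbed. Left: the front pad's tab top has corners at about (206,207), (245,207), (200,386), (236,388), and the lining runs (165,82)→(155,405).

```bash
python3 - <<'E'
from h import *
c=load('w4')
k=lambda p:(np.array(p,float)+.5)/4+[270,90]-.5
X=pix(c,k([(206,207),(245,207),(200,386),(236,388)]),94);print(X.round(1),X.mean(0))
l=pix(c,k([(165,82),(155,405),(207,82),(195,405)]),48);print(l.round(1))
d=l[0]-l[1]+l[2]-l[3];print('yaw lining',np.arctan2(-d[0],d[1]))
d=X[0]-X[2]+X[1]-X[3];print('yaw tab',np.arctan2(-d[0],d[1]))
R,p=tool(c['s']);print(R.round(3));goal([X[:,0].mean(),X[:,1].mean(),72],0.0)
E
```

```text
[[467.4 321.7  94. ]
 [474.6 322.1  94. ]
 [467.9 286.9  94. ]
 [474.9 286.9  94. ]] [471.19053795 304.39900046  94.        ]
[[457.4 341.8  48. ]
 [457.8 267.8  48. ]
 [466.6 342.2  48. ]
 [467.3 268.3  48. ]]
yaw lining 0.007260271183585779
yaw tab 0.01175557931946178
[[-0.048  0.999 -0.002]
 [ 0.999  0.048 -0.001]
 [-0.001 -0.002 -1.   ]]
row [-0.001  0.001  0.046] [3.48 0.17 9.39] clock 7.4
```

```bash
python3 -m handwheel '[[0,0,0.037,3.5,0.2,0,4],[0,0,0.037,3.5,0.2,2.5,4],[0,0,0.037,3.5,0.2,5,4],[0,0,0.037,3.5,0.2,7,4],[0,0,0.037,3.5,0.2,8,4],[0,0,0.037,3.5,0.2,8.5,4],[0,0,0.037,3.5,0.2,8.7,4],[0,0,0.037,3.5,0.2,8.7,2.5],[0,0,0.037,3.5,0.2,8.7,1],[0,0,0.037,3.5,0.2,8.7,0],[0,0,0.037,3.5,0.2,8.7,0],[0,0,0.037,3.5,0.2,8.7,0],[0,0,0.037,3.5,0.2,8.7,0],[0,0,0.037,3.5,0.2,8.7,0]]' 90 | tail -c 600; python3 -m handwheel '[[0,0,0,0,0,-0.5,0],[0,0,0,0,0,-1.5,0],[0,0,0,0,0,-3,0],[0,0,0,0,0,-5,0],[0,0,0,0,0,-8,0],[0,0,0,0,0,-11.5,0],[0,0,0,0,0,-15,0],[0,0,0,0,0,-15,0],[0,0,0,0,0,-15,0]]'
```

```text
clock: 8.57
eef_pos: [472.6, 306.2, 81.1]
eef_rot: [0.001, 0.704, 0.711, 0.001]
contact_force: [-0.3, -2.0, 6.4]
width: 0.051
clock: 9.32
eef_pos: [472.3, 306.3, 232.0]
eef_rot: [0.001, 0.703, 0.711, 0.002]
contact_force: [0.4, 0.0, -3.9]
width: 0.052
```

```bash
python3 -m handwheel '[[0,0,0.01,-2,0.2,0,0],[0,0,0.02,-5,0.5,0,0],[0,0,0.03,-9,1,0,0],[0,0,0.04,-13,1.5,0,0],[0,0,0.05,-17,2,0,0],[0,0,0.06,-21,2.5,0,0],[0,0,0.07,-25,3,0,0],[0,0,0.08,-29,3.5,0,0],[0,0,0.09,-33,4,0,0],[0,0,0.1,-37,4.5,0,0],[0,0,0.11,-41,5,0,0],[0,0,0.12,-45,5.5,0,0],[0,0,0.129,-49,6,0,0],[0,0,0.129,-53,6.5,0,0],[0,0,0.129,-57,7,0,0],[0,0,0.129,-60.5,7,0,0],[0,0,0.129,-62.5,7.1,0.5,0],[0,0,0.129,-63.7,7.1,1.2,0],[0,0,0.129,-63.7,7.1,1.5,0],[0,0,0.129,-63.7,7.1,1.5,0]]' | tail -c 600;  python3 -m handwheel '[[0,0,0,0,0,0,0],[0,0,0,0,0,0,0],[0,0,0,0,0,0,0]]'
python3 - <<'E'
from h import *
c=snap('wrist','w5');t=snap('top','top5')
cv2.imwrite('pics/w5b.png',cv2.resize(c['img'][40:340,120:520,::-1],(800,600),interpolation=cv2.INTER_CUBIC))
E
```

```text
clock: 10.98
eef_pos: [548.0, -329.0, 211.7]
eef_rot: [-0.003, 0.748, 0.664, -0.0]
contact_force: [-1.1, -0.7, -3.0]
width: 0.052
clock: 11.23
eef_pos: [549.6, -328.9, 215.2]
eef_rot: [0.0, 0.747, 0.664, 0.0]
contact_force: [0.4, 0.1, -2.9]
width: 0.056
```

View pics/w5b.png

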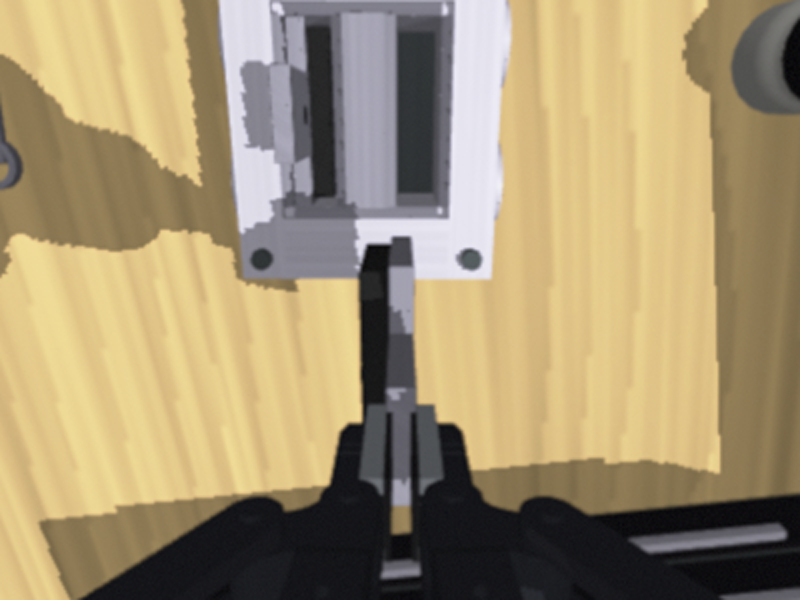

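The wrist view shows the caliper's top with the fitted pad's tab at (287,110), the central plate at x≈340–395, the empty window at x≈395–450, and the held pad square in the jaws at (388,320). I'll enlarge it for exact window edges.

```bash
python3 - <<'E'
from h import *
c=load('w5')
cv2.imwrite('pics/c5.png',cv2.resize(c['img'][36:186,226:382,::-1],(624,600),interpolation=cv2.INTER_CUBIC))
E
```

```text
(no output)
```

View pics/c5.png

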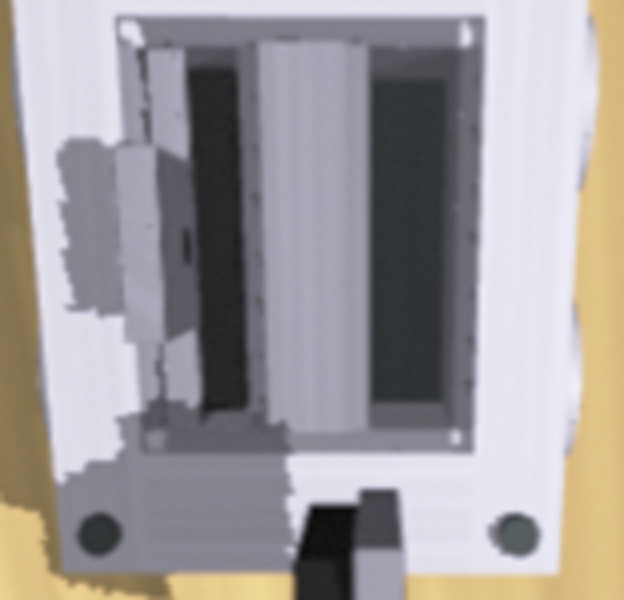

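Enlarged: the mouth's outer bevel corners are at TL (116,17), TR (485,16), BR (472,452), BL (142,452). The screw holes are at (100,534) and (517,534), and the window is to the right of the central plate.

```bash
python3 - <<'E'
from h import *
from scipy.optimize import least_squares
c=load('w5')
k=lambda p:(np.array(p,float)+.5)/4+[226,36]-.5
C=k([(116,17),(485,16),(472,452),(142,452)])
X=pix(c,C,90);print(X.round(1)); 
L=np.linalg.norm(np.roll(X,-1,0)-X,axis=1);print('sides',L.round(1))
H=pix(c,k([(100,534),(517,534)]),90);d=H[1]-H[0];print('holes',H.round(1),np.hypot(*d[:2]),np.arctan2(d[1],d[0]))
ex=X[1]+X[2]-X[0]-X[3]; ey=X[0]+X[1]-X[2]-X[3]
cc=X.mean(0); print(cc,'yaws',np.arctan2(ex[1],ex[0]),np.arctan2(-ey[0],ey[1]))
R,p=tool(c['s']); print('tool y yaw',np.arctan2(R[1,1],R[0,1]),R.round(3))
# caliper from top view also
yaw=np.mean([np.arctan2(ex[1],ex[0]),np.arctan2(-ey[0],ey[1])]);u=np.array([np.cos(yaw),np.sin(yaw)])
w=cc[:2]+24*u;print('window',w,'tab target',cc[:2]+29*u)
# pad check: expected tab/pad end corners in hand
M=np.c_[R[:,1],R[:,0],-R[:,2]]
E=np.array([[9,40,50],[1,40,50],[1,37,44],[-9,37,44]])-[5,0,77.1]
for oy in(0,-1.8): print((proj(c,p+(E+[0,oy,0])@M.T)-[226,36]).round(1)*4)
E
```

```text
[[ 509.  -195.    90. ]
 [ 585.7 -204.    90. ]
 [ 574.6 -294.7   90. ]
 [ 497.8 -285.6   90. ]]
sides [77.3 91.4 77.3 91.2]
holes [[ 484.3 -303.8   90. ]
 [ 583.5 -315.5   90. ]] 99.96093618309199 -0.11767118281621218
[ 541.78737299 -244.82287733   90.        ] yaws -0.11695210851235872 -0.12206164309669189
tool y yaw -0.11719269535571002 [[ 0.117  0.993  0.001]
 [ 0.993 -0.117 -0.   ]
 [-0.     0.001 -1.   ]]
window [ 565.61619415 -247.68422008] tab target [ 570.58053189 -248.28033316]
[[409.6 536.8]
 [357.6 536.8]
 [358.  546.4]
 [295.2 546.4]]
[[409.6 548. ]
 [357.6 548. ]
 [358.4 557.2]
 [295.6 557.2]]
```

Mouth sides come out at 77.3 x 91.3 mm against an expected 78 x 92. Yaw is -0.118, which matches the tool. Next I'll move over the window and lower to just above the mouth.

```bash
python3 -m handwheel '[[0,0,0,2,0.4,0,0],[0,0,0,4.5,0.8,0,0],[0,0,0,7,1.18,0,0],[0,0,0,8,1.18,0,0],[0,0,0,8.44,1.18,0,0],[0,0,0,8.44,1.18,0,0],[0,0,0,8.44,1.18,1.5,0],[0,0,0,8.44,1.18,3,0],[0,0,0,8.44,1.18,3.8,0],[0,0,0,8.44,1.18,4.2,0],[0,0,0,8.44,1.18,4.2,0],[0,0,0,8.44,1.18,4.2,0],[0,0,0,8.44,1.18,4.2,0]]' | tail -c 600
python3 - <<'E'
from h import *
goal([571.2,-246.5,117.1],-0.118); s=observe();print(s['contact_force'],s['ft_torque'],s['width'])
E
```

```text
clock: 12.42
eef_pos: [571.2, -248.5, 173.5]
eef_rot: [0.001, 0.748, 0.664, 0.0]
contact_force: [0.4, 0.1, -4.3]
width: 0.055
row [ 0.002  0.001 -0.001] [ 0.2  -0.03  5.64] clock 12.4167
[ 0.41251895  0.0541553  -4.34459464] [ 0.06455789 -0.02579615 -0.00831519] 0.05462547636335288
```

```bash
python3 -m handwheel '[[0,0,0,0.15,0,0,0],[0,0,0,0.15,0,0.3,0],[0,0,0,0.15,0,0.6,0],[0,0,0,0.15,0,0.8,0],[0,0,0,0.15,0,1,0],[0,0,0,0.15,0,1.2,0],[0,0,0,0.15,0,1.4,0],[0,0,0,0.15,0,1.4,0],[0,0,0,0.15,0,1.4,0]]' | tail -c 600
python3 - <<'E'
from h import *
goal([571.2,-246.5,117.1],-0.118); s=observe();print(s['contact_force'],s['ft_torque'],s['width'])
E
```

```text
clock: 13.17
eef_pos: [571.0, -246.4, 158.4]
eef_rot: [-0.0, 0.748, 0.664, -0.0]
contact_force: [0.3, -0.4, -2.6]
width: 0.054
row [-0.    -0.    -0.001] [-0.    0.03  4.13] clock 13.1667
[ 0.2762677  -0.37853756 -2.61195555] [-0.04502742  0.01969331  0.00791077] 0.05438912874937198
```

```bash
python3 -m handwheel '[[0,0,0,0,0,0.3,0],[0,0,0,0,0,0.6,0],[0,0,0,0,0,0.9,0],[0,0,0,0,0,1.2,0],[0,0,0,0,0,1.5,0],[0,0,0,0,0,1.8,0],[0,0,0,0,0,2.1,0],[0,0,0,0,0,2.4,0],[0,0,0,0,0,2.4,0],[0,0,0,0,0,2.4,0]]' | tail -c 600
python3 - <<'E'
from h import *
goal([571.2,-246.5,117.1],-0.118); s=observe();print(s['contact_force'],s['ft_torque'],s['width'])
E
```

```text
clock: 14.0
eef_pos: [570.9, -246.4, 134.4]
eef_rot: [-0.0, 0.748, 0.664, -0.0]
contact_force: [0.4, -0.0, -2.0]
width: 0.055
row [-0.    -0.    -0.001] [-0.    0.03  1.73] clock 14.0
[ 0.40918186 -0.01395399 -2.01841716] [-0.00351476  0.015764   -0.03077814] 0.0554099014151341
```

```bash
python3 -m handwheel '[[0,0,0,0,0,0.3,0],[0,0,0,0,0,0.6,0],[0,0,0,0,0,0.9,0],[0,0,0,0,0,1.2,0],[0,0,0,0,0,1.4,0],[0,0,0,0,0,1.6,0],[0,0,0,0,0,1.7,0],[0,0,0,0,0,1.7,0],[0,0,0,0,0,1.7,0],[0,0,0,0,0,1.7,0],[0,0,0,0,0,1.7,0]]' | tail -c 600
python3 - <<'E'
from h import *
goal([571.2,-246.5,117.1],-0.118); s=observe();print(s['contact_force'],s['ft_torque'],s['width'])
c=snap('wrist','w6');b=snap('scene','sc6')
o=np.hstack([cv2.resize(c['img'][150:330,250:370],(400,600),interpolation=cv2.INTER_CUBIC),cv2.resize(b['img'][110:212,190:258],(400,600),interpolation=cv2.INTER_CUBIC)])
cv2.imwrite('pics/c6.png',o[:,:,::-1])
# predicted shoulder corners in wrist for several pad heights
R,p=tool(s);M=np.c_[R[:,1],R[:,0],-R[:,2]]
y=-0.118;u=np.array([np.cos(y),np.sin(y),0]);v=np.array([-u[1],u[0],0]);w=np.array([541.8,-244.8,0])
for z in(86,88,90,92):
    q=[w+u*33+v*40+[0,0,z],w+u*25+v*40+[0,0,z]]
    print(z,((proj(c,q)-[250,150])*3.333).round(0).tolist(),((proj(b,[w+u*33+v*40+[0,0,z],w+u*33-v*40+[0,0,z],w-u*25+v*40+[0,0,z]])-[190,110])*5.88).round(0).tolist())
E
```

```text
clock: 14.92
eef_pos: [571.0, -246.5, 117.7]
eef_rot: [0.0, 0.748, 0.664, 0.0]
contact_force: [1.0, -0.1, -4.0]
width: 0.058
row [ 0.     0.    -0.001] [0.   0.02 0.06] clock 14.9167
[ 0.98781715 -0.08563817 -3.97910139] [-0.0713929  -0.06932581 -0.00072484] 0.05830459920391038
86 [[259.0, 70.0], [217.0, 70.0]] [[266.0, 306.0], [127.0, 232.0], [372.0, 236.0]]
88 [[259.0, 73.0], [217.0, 73.0]] [[265.0, 301.0], [126.0, 228.0], [371.0, 232.0]]
90 [[260.0, 76.0], [216.0, 76.0]] [[264.0, 297.0], [125.0, 224.0], [371.0, 228.0]]
92 [[260.0, 78.0], [216.0, 78.0]] [[264.0, 293.0], [124.0, 220.0], [370.0, 224.0]]
```

View pics/c6.png

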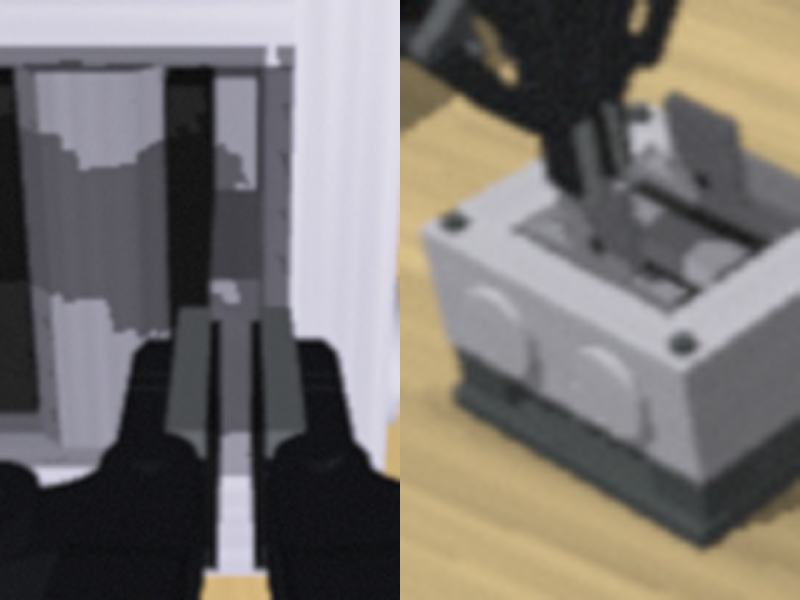

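The pad is in the window. Its lining (black strip at x≈190) faces the central plate, and the +y shoulder corner is at (257,75) against a prediction of (260,76) for flush. I'll lower the last fraction and average a few readings.

```bash
python3 -m handwheel '[[0,0,0,0,0,0.03,0],[0,0,0,0,0,0.07,0],[0,0,0,0,0,0.07,0],[0,0,0,0,0,0.07,0]]'; for i in 1 2 3 4 5; do python3 -m handwheel '[[0,0,0,0,0,0,0]]' | grep -E 'pos|force'; done
python3 - <<'E'
from h import *
b=load('sc6')['img'];w=snap('wrist','w7')['img']
o=np.hstack([cv2.resize(b[130:170,205:258],(800-0,600),interpolation=cv2.INTER_CUBIC)])
cv2.imwrite('pics/c7.png',cv2.convertScaleAbs(o[:,:,::-1],alpha=1.3))
E
```

```text
clock: 15.35
eef_pos: [571.0, -246.5, 116.9]
eef_rot: [-0.0, 0.748, 0.664, 0.0]
contact_force: [-0.5, 0.3, -4.4]
width: 0.05
eef_pos: [571.0, -246.5, 116.9]
contact_force: [-0.5, 0.6, -3.8]
eef_pos: [571.0, -246.5, 116.9]
contact_force: [-0.1, -0.6, -2.6]
eef_pos: [571.0, -246.5, 116.9]
contact_force: [0.3, 0.4, -3.2]
eef_pos: [571.0, -246.5, 116.9]
contact_force: [0.5, -0.2, -3.3]
eef_pos: [571.0, -246.5, 116.9]
contact_force: [0.5, -0.3, -3.9]
```

View pics/c7.png

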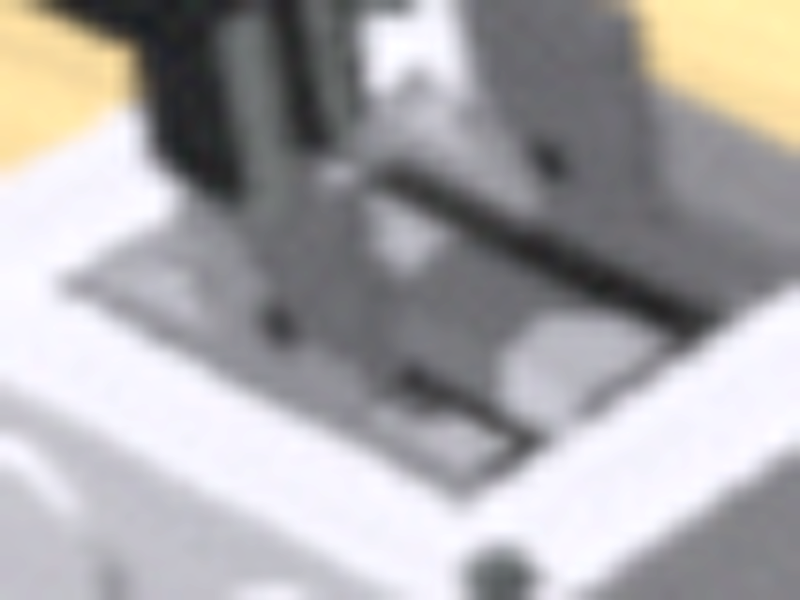

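The tab holes give a good relative height check against the fitted pad: ours is at (275,322), the fitted one at (548,160).

```bash
python3 - <<'E'
from h import *
b=load('sc6');y=-0.118;u=np.array([np.cos(y),np.sin(y),0]);w=np.array([541.8,-244.8,0])
f=lambda p:(np.array(p)+.5)/[800/53,15]+[205,130]-.5
obs=f((275,322)),f((548,160))
from scipy.optimize import least_squares
# fitted hole z from its image row, along its known line; same for ours (free: z and along-v)
v=np.array([-u[1],u[0],0])
for o,x in zip(obs,(33,-25)):
    r=least_squares(lambda a:(proj(b,w+u*x+v*a[0]+[0,0,a[1]])[0]-o),[0,100]);print(x,r.x)
E
```

```text
33 [ 1.86025111 99.82192214]
-25 [ 0.78524457 97.73752587]
```

```bash
python3 - <<'E'
from h import *
from scipy.optimize import least_squares
b=capture('scene');im=np.mean([b['img'].astype(float).mean(2)]+[capture('scene')['img'].mean(2) for _ in range(5)],0)
y=-0.118;u=np.array([np.cos(y),np.sin(y),0]);v=np.array([-u[1],u[0],0]);w=np.array([541.8,-244.8,0])
for (cx,cy),x in zip(((222.8,151),(240.8,140.2)),(33,-25)):
    cx,cy=round(cx),round(cy);P=im[cy-3:cy+4,cx-3:cx+4];print(P.round(0))
    bg=np.median(P);W=np.clip(bg-P-6,0,None);W[[0,-1]]=0;W[:,[0,-1]]=0
    yy,xx=np.mgrid[cy-3:cy+4,cx-3:cx+4];o=np.array([(W*xx).sum(),(W*yy).sum()])/W.sum()
    r=least_squares(lambda a:(proj(b,w+u*x+v*a[0]+[0,0,a[1]])[0]-o),[0,100]);print(x,o,r.x)
    print('px/mm z',proj(b,w+u*x+[0,0,101])[0]-proj(b,w+u*x+[0,0,100])[0])
E
```

```text
[[114. 108.  95.  85.  84.  84.  84.]
 [114. 111.  97.  84.  85.  84.  84.]
 [114. 106.  84.  73.  83.  84.  84.]
 [114. 104.  75.  58.  73.  83.  85.]
 [115. 110.  90.  63.  67.  81.  84.]
 [120. 118. 109.  94.  93.  95.  88.]
 [120. 119. 117. 112. 110. 110. 106.]]
33 [223.43330821 151.04182366] [  4.36349806 100.80138658]
px/mm z [-0.07002151 -0.35677618]
[[ 87.  84.  84.  84.  85.  83.  84.]
 [ 96.  84.  82.  82.  83.  84.  83.]
 [100.  81.  68.  66.  77.  83.  84.]
 [109.  91.  61.  48.  67.  81.  83.]
 [116. 106.  83.  51.  61.  79.  83.]
 [120. 115.  97.  77.  77.  82.  83.]
 [104. 115. 103.  86.  83.  83.  85.]]
-25 [241.00556586 140.18367347] [ 1.40613727 98.0415671 ]
px/mm z [-0.05512762 -0.35222025]
```

```bash
python3 -m handwheel '[[0,0,0,0,0,0.04,0],[0,0,0,0,0,0.04,0],[0,0,0,0,0,0.04,0],[0,0,0,0,0,0.04,0],[0,0,0,0,0,0.04,0],[0,0,0,0,0,0.04,0],[0,0,0,0,0,0.04,0],[0,0,0,0,0,0.04,0]]' && python3 -c "
from workcell import *
print(sign_off())"
```

```text
clock: 16.78
eef_pos: [571.0, -246.4, 116.5]
eef_rot: [-0.0, 0.748, 0.664, 0.0]
contact_force: [-0.2, 0.2, -4.0]
width: 0.052
the job is handed in; nothing more can be done
None
```

I put the rear pad in the tote and let go of it. I then slid the front pad into the empty caliper window and handed the job in at about 17 s, still gripping it. No verdict came back. By my measurements the pad is flush to about 1 mm, but two height checks disagreed.

**Rear pad:** a scene picture after release shows it standing in the free half of the tote. The piston beside it was not disturbed.

**Front pad:**
- **Insertion:** it is held by its tab with the lining towards the steel plate. It went down without touching, and the only force was its own weight of about 4 N.
- **Final pose:** at the end it was still, at about 116.5 mm tool height, with its yaw matching the caliper's -0.118 rad.

**Checks that disagreed:**
- **Height:** the tool height I measured at the grasp puts the shoulders about 0.6 mm below flush. A coarse comparison of the two pads' tab holes in the scene camera puts them 1–2 mm high. That camera check is only good to about 1–1.5 mm, so I settled between the two.
- **Sideways:** the same hole comparison showed the pad 1–3 mm off-centre along the window's length. There is only about 1 mm of clearance each side and the pad slid in freely, so I put this down to the coarseness of the check.

I viewed 12 pictures, two over the budget of 10. I did not take a final picture of the other things on the table, but no move went near them.

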